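# Snap a hone plate level into the sharpening turntable and index it

### The arm

A 6-joint arm with a two-finger parallel gripper is mounted at the origin on a cart in front of the work surface, level with it; the furniture and walls round the work are solid. World frame = base frame: x ahead of the robot, y to its left, z up, the work surface at z = 0. Lengths are in m, angles in rad, forces in N, time in s.
With the tool pointing down it reaches from about 0.275 to 1 m from the base axis. Payload 8.4 kg.
Tool frame: the origin (TCP) lies at the very end of the fingers, on their centre line; the grasp point (between the pads) lies 19 mm behind it; z points along the fingers, y is the line along which they close (so a half turn about z gives the same grasp; the last joint's range is limited). The gripper opens to 85 mm and grips with 20 to 120 N. Pads are 22 mm wide; open, the fingers measure 114 mm over their backs; the gripper's body (76 mm by 85 mm) begins 54 mm behind the grasp point. The pads swing forward as they close: fully open they stand 13 mm farther back than shut.
Start: joints at [-1.258, 0.353, 1.633, -0, 1.155, -0.002], TCP at [0.194, -0.594, 0.209] pointing down, gripper open.
Joint ranges: [-2.63, 2.63], [-0.92, 2.1], [0.06, 2.66], [-1.3, 4.44], [0, 2.69], [-3.02, 3.02]. Speed limits (rad/s): [2.22, 2.22, 2.79, 3.14, 3.14, 3.14].

### API

Orientations are given as a unit quaternion [x, y, z, w].
In Python, from station import robot, camera, camera_params gives the robot as it stands.
- The arm moves only by the tool arm_command, never from a script. Its argument "plan" is a list of rows, each an object with "delta_pos": the shift along the tool's x, y, z in units of 20 mm (1.0 is 20 mm), a list of three; "dr": the turn, a rotation vector about the tool's x, y, z in units of 0.15 rad (1.0 is 0.15 rad), a list of three. In form: [{"delta_pos": [x, y, z], "dr": [rx, ry, rz]}, ...]. A call has 1 to 8 rows; each row shifts and turns the commanded pose from where the row before left it, along the tool's axes as they then stand; what a row does not reach is not made up. A row lasts 1/8 s, in which the tool goes at most 62.5 mm and 10.7 degrees, less where a joint would pass 70% of its speed; a pose out of reach is approached as far as the arm can. A call with a number of a shift or a turn outside -1 to 1 is refused whole. A call with a gripper value outside its range is refused whole. "jaw" is the closure, from 0 (fully open) to 1 (shut), set as the call begins (left out, the last holds). The fingers move at their own pace and stop on an object; "squeeze" is the grip in N (left out, the last holds). Time passes only in rows, so rows that do not move let the fingers close. It gives the time, the measured TCP pose, the force, the opening and the grip force at its end, in the units of the state.
- robot.get_state(): the state, without advancing time (a new reading comes with each control period).
- camera(name): name is "scene" or "top"; returns (picture, depth): 400x640x3 uint8, blue, green, red; 400x640 float32, m along the optical axis (not along the pixel's ray), 0 where there is no reading.
- camera_params(name): a dict with "fx", "fy", "cx", "cy" (pixels), "k1" (the pictures are not rectified: a ray, as slopes to the right and down, at radius r is drawn at 1 + k1 r^2 times it, then the intrinsics apply), "R" (3x3) and "t" (3): a world point X has camera coordinates R X + t. Camera axes: x right, y down, z forward; pixel columns grow to the right and rows downward; lengths in m; the calibration is good to about 2 mm. A picture is of the moment at which its call begins. camera_params takes no time and is no camera call.
- robot.job_done(): hands the job in; it is judged then, once.
The state is a dict: "time": time; "qpos": joint angles; "qvel": joint speeds; "tau": joint torques, N m; "position": TCP position; "tool_rot": TCP orientation; "force": force on the tool from outside, world axes, zero at the start; "torque": the same for the moment, N m; "gripper_width": finger opening in m; "grasp_force": force on a finger pad.
Only numpy, scipy, OpenCV 4.12 (cv2) and the standard library are available. Lean on these libraries where they do the work, as an engineer would, in place of code of your own. Each camera call takes 0.05 s, during which the arm holds its last target. There are 200 camera calls.

### The job

Lay the loose green diamond hone plate on the empty dock of the sharpening turntable, without dropping it, and press it down until both ends have snapped under their spring catches and it sits level on the dock floor. The turntable must end with that plate at the front, its white dock line in line with the red pointer of the stand. Leave everything else on the bench where it lies.

Things in the scene. Friction and masses are not known exactly. Their poses are not given: they have to be found in the camera images.
- hone_plate: the loose hone plate: aluminium, green dotted face on top, 120 x 46 mm, 14 mm high; at each end the last 12 mm are a tab only 4 mm thick, at the bottom. 0.09 to 0.14 kg, lies face up on the bench. Origin: centre of its underside; x across the 46 mm width (grasp across this), y along the length, z up out of the face. Either way round fits the dock.
- hone_stand: fixed round stand under the turntable. Origin: on the turning axis, at bench height; -x points to the red pointer at its front. The wooden disc on it is 260 mm across, its top 30 mm above the bench, its steel hub (radius 20) 8 mm higher. Three docks 120 degrees apart, centres 80 mm from the axis; two hold a fitted blue and red hone, which stay, faces 48 mm above the bench.
- dock (a point): centre of the floor of the empty dock, 34 mm above the bench, 80 mm from the axis; turns with the disc. x points to the turning axis, y along the dock, z up. The seated plate's underside rests on this floor, its length along y. Four round-topped brass pins, 12.5 mm high, radius 4, at x +-28, y +-36 mm, guide its long sides with 1 mm play a side.
- dock_mark (a point): outer end of the white line on the disc's top at the empty dock, at the rim: 130 mm from the axis, 30 mm above the bench; turns with the disc
- index (a point): the tip of the fixed red pointer of the stand, which points inward at the disc's rim: 134 mm from the axis, 30 mm above the bench. The pointer stands at the front, 33 mm high.
- turntable (a joint): angle of the disc about its vertical axis, rad: 0 (or a full turn, 6.28) when the empty dock is at the pointer; grows anticlockwise seen from above. It starts between 1.0 and 5.2, turns freely both ways from -7 to 7, and a light friction (0.22 N m, about 2 N at a post) keeps it where it is left.
- post_0 (a point): top centre of an upright round wooden finger post on the disc for turning it: 16 mm in diameter, from the disc's top (30 mm) to 74 mm above the bench, 112 mm from the axis, 60 degrees anticlockwise from the empty dock
- post_1 (a point): top centre of the like post half a turn from the empty dock
- post_2 (a point): top centre of the like post 60 degrees clockwise from the empty dock
- sanding_block: bystander: cork-brown sanding block, 56 x 92 x 27 mm
- gouge_round: bystander: carving gouge with an orange-brown handle, 190 mm
- chisel_flat: bystander: carving chisel with a dark handle, 187 mm
- polish_tin: bystander: small round tin with a green lid, 53 mm across, 18 mm high
- carver_mallet: bystander: wooden mallet lying on its side, 151 mm long, 72 mm high
- water_cup: bystander: blue-green cup, 68 mm across and 68 mm high
- nose_a (a point): spring catch at the +y end of the empty dock (dock y = +63 mm): centre of its round steel nose (radius 5), 6.5 mm above the dock floor. It juts 2 mm over the plate's end and yields outward, between black cheeks 14 mm high that leave the plate's end 1 mm. A plate laid down rests on both noses, about 10 mm above the floor; each end snaps in under about 4 to 8 N on it, then is held down.
- nose_b (a point): spring catch at the -y end of the empty dock (dock y = -63 mm): centre of its round steel nose (radius 5), 6.5 mm above the dock floor. It juts 2 mm over the plate's end and yields outward, between black cheeks 14 mm high that leave the plate's end 1 mm. Works like the other.

How it is judged:
At the end, for the whole second after the job is handed in: The green plate lies in the empty dock, underside within 1.8 mm of the dock floor, level within 1.4 degrees, centred within 4 mm and in line within 3.4 degrees; the dock's white line is within 12 mm of the pointer tip (about 5 degrees either side); plate and turntable are at rest (z of hone_plate in the frame of dock between -0.002 and 0.0018 m and angle between hone_plate's own z axis and vertical below 0.025 rad and horizontal distance between hone_plate and dock below 0.004 m and angle between the y axis of hone_plate and the y axis of dock, either way round below 0.06 rad and horizontal distance between dock_mark and index below 0.012 m and linear speed of hone_plate below 0.01 m/s and velocity of joint turntable between -0.05 and 0.05 rad/s); the robot touches nothing.
It fails at once if something else on the bench was moved more than 30 mm (distance of any of sanding_block, gouge_round, chisel_flat, polish_tin, carver_mallet, water_cup from where it was at the start of the episode above 0.03 m).
It fails at once if the plate was dropped onto the dock from more than about 15 mm (horizontal distance between hone_plate and dock below 0.05 m and z of hone_plate in the frame of dock below 0.06 m and linear speed of hone_plate above 0.55 m/s and contact force between the fingers and hone_plate below 0.1 N).
It also fails if it takes over 72 s, if anything falls off the work surface, if the arm or the gripper's body presses on something with over 40 N, if the wrist force passes 120 N, or if a joint passes its speed limit or range.

## Working session

There is one attempt and no reset: what is moved stays moved. The work goes in short steps, Python scripts to look and compute and a tool call to move; the robot and the scene stay as the last step left them, time stands still between calls to the robot, and variables do not carry over. Pictures are saved under pics/ and viewed, at most 10 in all, crops included, and the job is handed in when it is done.

Besides the shell and the picture viewer there is one more tool, called after ">>>" as name(argument=value, ...), one argument or row to a line, values as JSON. arm_command: Moves the arm, as the interface text tells. Shifts and turns lie within -1 to 1; 1 stands for 20 mm of shift or 0.15 rad of turn. Its arguments: {"type":"object","properties":{"plan":{"type":"array"},"jaw":{"type":"number"},"squeeze":{"type":"number"}},"required":["plan"]}

```bash
ls; mkdir -p pics; cat > h.py <<'E'
import numpy as np, cv2
from station import robot, camera, camera_params
def ray(name,u,v):
    p=camera_params(name); R=np.array(p['R']);t=np.array(p['t'])
    K=np.array([[p['fx'],0,p['cx']],[0,p['fy'],p['cy']],[0,0,1]])
    xd=np.array([(u-p['cx'])/p['fx'],(v-p['cy'])/p['fy']]);x=xd.copy()
    for _ in range(30): x=xd/(1+p['k1']*(x@x))
    return -R.T@t, R.T@np.array([x[0],x[1],1.])
def at_z(name,u,v,z):
    o,d=ray(name,u,v); return o+d*(z-o[2])/d[2]
def at_d(name,u,v,D):
    o,d=ray(name,u,v); return o+d*D[int(round(v)),int(round(u))]
def tri(a,b):
    (o1,d1),(o2,d2)=a,b
    A=np.c_[d1,-d2]; s=np.linalg.lstsq(A,o2-o1,rcond=None)[0]
    return (o1+d1*s[0]+o2+d2*s[1])/2, np.linalg.norm(o1+d1*s[0]-o2-d2*s[1])
def proj(name,X):
    p=camera_params(name); c=np.array(p['R'])@np.array(X)+np.array(p['t']); x=c[:2]/c[2]; x=x*(1+p['k1']*(x@x))
    return np.array([p['fx']*x[0]+p['cx'],p['fy']*x[1]+p['cy']])
E
python3 - <<'E'
from h import *
for n in('scene','top'):
    im,D=camera(n); cv2.imwrite(f'pics/{n}0.png',im); np.save(f'pics/{n}0.npy',D)
    p=camera_params(n); print(n,p, 'center', -np.array(p['R']).T@np.array(p['t']))
print(robot.get_state())
E
```

```text
pics
scene {'fx': 497.8299546637233, 'fy': 497.8299546637233, 'cx': 326.0535349227779, 'cy': 205.53310423647304, 'k1': 0.02464987035696368, 'R': array([[ 0.7474426 , -0.66423283, -0.01114885],
       [-0.36311359, -0.39443306, -0.84413925],
       [ 0.55630754,  0.63499394, -0.53600804]]), 't': array([-0.58647483,  0.10497689,  1.0563221 ])} center [-0.11116514 -1.01890762  0.64827374]
top {'fx': 371.646622785048, 'fy': 371.646622785048, 'cx': 318.22590833407173, 'cy': 207.0177656778149, 'k1': -0.001111824761385608, 'R': array([[-0.01228636, -0.99975847, -0.01822205],
       [-0.98069988,  0.01560439, -0.19489549],
       [ 0.19513276,  0.01547581, -0.98065473]]), 't': array([-0.28442961,  0.51417473,  0.85055481])} center [ 0.33478538 -0.30554732  0.92912805]
{'time': 0.1, 'qpos': array([-1.25840057e+00,  3.53566366e-01,  1.63403098e+00, -3.97010377e-06,
        1.15520238e+00, -2.39407362e-03]), 'qvel': array([-8.38616646e-04, -2.11764293e-03, -4.67347472e-06,  3.49513988e-04,
       -3.41971765e-04,  6.31813840e-04]), 'tau': array([ 4.78933598e-04, -6.06354547e+01, -3.42820001e+01,  3.41606142e-05,
        3.91138805e-03,  3.07903761e-06]), 'position': array([ 0.19337821, -0.59387139,  0.20815691]), 'tool_rot': array([ 9.87638665e-01,  1.56746620e-01, -9.49678944e-05, -5.96017716e-04]), 'force': array([-1.32166504, -0.59700259, -0.36420396]), 'torque': array([-0.00144121,  0.00086351,  0.00942469]), 'grasp_force': 0.0, 'gripper_width': 0.08489311068267322}
```

View pics/scene0.png

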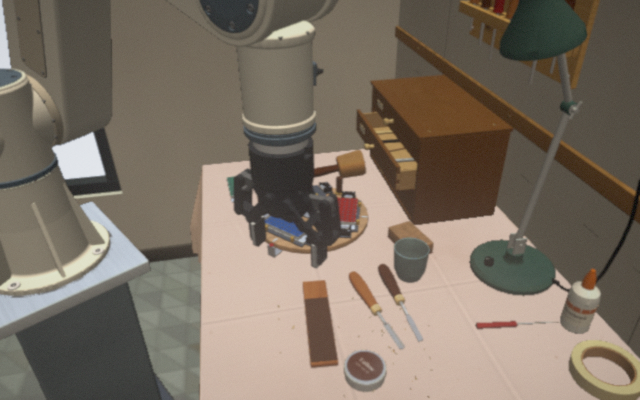

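View pics/top0.png

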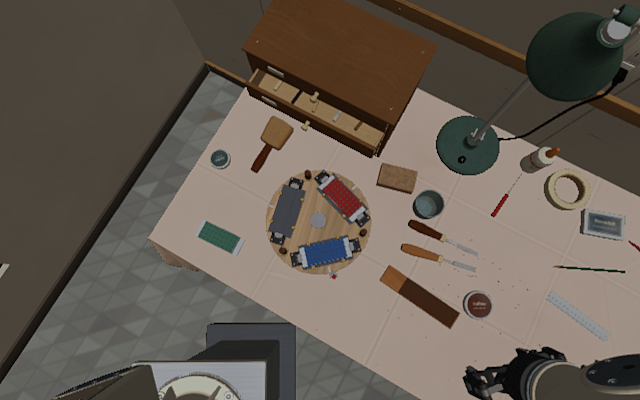

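The top view shows the green plate near (220,237), the turntable around (318,220) with the red pointer near (333,275), and the empty grey dock near (288,210). The red dock is at (343,198) and the blue one at (326,252). Next is an enlarged crop.

```bash
python3 - <<'E'
from h import *
im=cv2.imread('pics/top0.png'); c=im[160:290,190:390]
cv2.imwrite('pics/c1.png',cv2.resize(c,None,fx=4,fy=4,interpolation=cv2.INTER_CUBIC))
D=np.load('pics/top0.npy')
hsv=cv2.cvtColor(im,cv2.COLOR_BGR2HSV)
m=cv2.inRange(hsv,(65,90,40),(95,255,255)); m[:,:190]=0;m[:,250:]=0;m[:205]=0;m[265:]=0
n,l,s,c=cv2.connectedComponentsWithStats(m); k=1+np.argmax(s[1:,4]); print(s[k],c[k])
pts=np.argwhere(l==k)[:,::-1].astype(np.float32); r=cv2.minAreaRect(pts); print(r)
W=np.array([at_z('top',u,v,.014) for u,v in pts])
w=cv2.minAreaRect((W[:,:2]*1000).astype(np.float32)); print('world',w, W.mean(0))
print('depth plane z', np.median([at_d('top',u,v,D)[2] for u,v in pts]))
E
```

```text
[198 222  41  31 481] [218.34303534 236.76923077]
((218.2000274658203, 236.6000213623047), (36.671512603759766, 16.994115829467773), 26.56505012512207)
world ((445.99993896484375, -41.7103157043457), (93.25131225585938, 41.50736618041992), 63.39084243774414) [ 0.44554235 -0.04199703  0.014     ]
depth plane z 0.013712725571168427
```

View pics/c1.png

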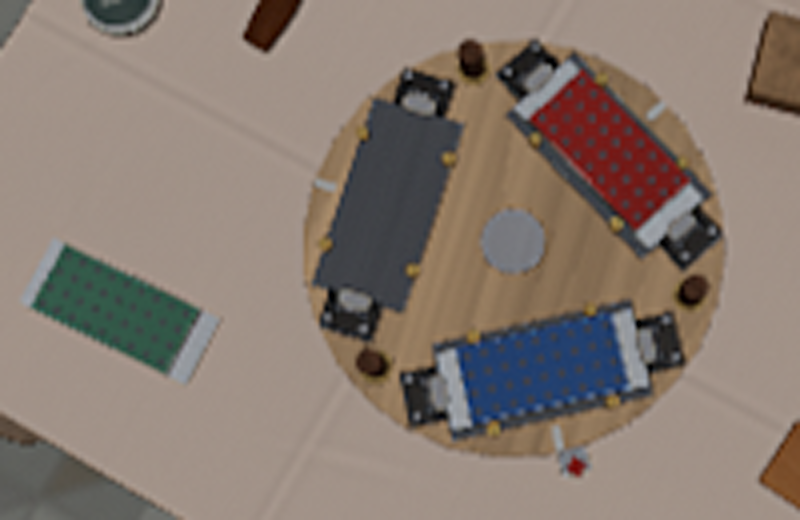

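The crop shows, in crop pixels, the hub at (513,240), the empty dock's white line at (322,185) and the pointer at (573,463). The posts are at (370,362), (470,58) and (692,290), and the plate's tab corners are at (60,242), (25,300), (183,382) and (218,320). The disc needs about +122° anticlockwise, so I'll push post_2.

```bash
python3 - <<'E'
from h import *
P=lambda x,y,z:at_z('top',190+(x-1.5)/4,160+(y-1.5)/4,z)
D=np.load('pics/top0.npy')
hub=P(513,240,.038);print('hub',hub,at_d('top',190+513/4,160+240/4,D))
for n,a in dict(line=(322,185,.03),pointer=(573,463,.033),post0=(370,362,.074),post2=(470,58,.074),post1=(692,290,.074),bl=(558,438,.03),red=(655,111,.03)).items():
    X=P(*a); d=(X-hub)[:2]; print(n,X.round(4),'r',np.hypot(*d).round(4),'ang',np.degrees(np.arctan2(d[1],d[0])).round(1))
cs=np.array([P(60,242,.004),P(25,300,.004),P(183,382,.004),P(218,320,.004)])
print(cs, cs.mean(0), np.linalg.norm(np.diff(cs,axis=0),axis=1))
# disc rim circle fit at z .03 from depth
H=[]
for v in range(165,280):
    for u in range(255,380):
        X=at_d('top',u,v,D)
        if .022<X[2]<.12: H.append(X)
H=np.array(H); 
hull=cv2.convexHull((H[(H[:,2]<.035),:2]*1000).astype(np.float32))
print('circle',cv2.minEnclosingCircle(hull))
E
```

```text
hub [ 0.48090111 -0.2902484   0.038     ] [ 0.48001364 -0.29114307  0.03770196]
line [ 0.5185 -0.1724  0.03  ] r 0.1237 ang 72.3
pointer [ 0.3473 -0.3241  0.033 ] r 0.1378 ang -165.8
post0 [ 0.4053 -0.2079  0.074 ] r 0.1118 ang 132.5
post2 [ 0.5855 -0.2665  0.074 ] r 0.1073 ang 12.8
post1 [ 0.4442 -0.3939  0.074 ] r 0.11 ang -109.5
bl [ 0.3622 -0.3155  0.03  ] r 0.1214 ang -168.0
red [ 0.5621 -0.3795  0.03  ] r 0.1207 ang -47.7
[[ 0.48957446 -0.0025092   0.004     ]
 [ 0.45293034  0.01788579  0.004     ]
 [ 0.4002737  -0.08356234  0.004     ]
 [ 0.43857892 -0.10435875  0.004     ]] [ 0.44533935 -0.04313613  0.004     ] [0.04193742 0.11429981 0.04358647]Traceback (most recent call last):
  File "<stdin>", line 13, in <module>
  File "h.py", line 12, in at_d
    o,d=ray(name,u,v); return o+d*D[int(round(v)),int(round(u))]
        ~~~^^^^^^^^^^
  File "h.py", line 4, in ray
    p=camera_params(name); R=np.array(p['R']);t=np.array(p['t'])
ValueError: time passes only in moves, steps and waits
```

```bash
cat >> h.py <<'E'
_cp={}; _orig=camera_params
def camera_params(n):
    if n not in _cp: _cp[n]=_orig(n)
    return _cp[n]
from scipy.spatial.transform import Rotation as Ro
def goal(pos,yaw,rows=None):
    """units: shift in current tool axes, dr z (deg yaw of tool x, tool down)"""
    s=robot.get_state(); R=Ro.from_quat(s['tool_rot']); M=R.as_matrix()
    d=M.T@(np.array(pos)-s['position'])/.02
    y0=np.arctan2(M[1,0],M[0,0]); dz=-(np.radians(yaw)-y0); dz=(dz+np.pi)%(2*np.pi)-np.pi
    print('t',s['time'],'pos',s['position'].round(4),'yaw',np.degrees(y0).round(1),'tilt',M[:,2].round(3),'q6',s['qpos'][5].round(2),'F',s['force'].round(1),'w',s['gripper_width'],'shift units',d.round(2),'dr z units',(dz/.15).round(2))
E
python3 - <<'E'
from h import *
D=np.load('pics/top0.npy')
H=np.array([[*at_d('top',u,v,D),u,v] for v in range(60,285,2) for u in range(200,400,2)])
m=(abs(H[:,0]-.59)<.2)&(abs(H[:,1]+.29)<.2)&(H[:,2]>.085); print('tall near:',H[m][:, :3].min(0),H[m][:,:3].max(0)) if m.any() else print('none')
m=(H[:,2]>.09); Q=H[m]; Q=Q[np.argsort(np.hypot(Q[:,0]-.59,Q[:,1]+.29))][:6]; print(Q.round(3))
q=H[(np.hypot(H[:,0]-.4785,H[:,1]+.2895)<.14)&(H[:,2]>.024)&(H[:,2]<.034)]
print('circle',cv2.minEnclosingCircle((q[:,:2]*1000).astype(np.float32)))
goal((.590,-.299,.058),-5)
E
```

```text
tall near: [ 0.61372858 -0.48641134  0.08662982] [ 0.78998321 -0.12723437  0.22540168]
[[ 6.58e-01 -3.40e-01  1.30e-01  3.38e+02  1.36e+02]
 [ 6.64e-01 -3.31e-01  1.16e-01  3.34e+02  1.36e+02]
 [ 6.61e-01 -3.36e-01  1.11e-01  3.36e+02  1.38e+02]
 [ 6.64e-01 -3.31e-01  1.50e-01  3.34e+02  1.30e+02]
 [ 6.64e-01 -3.31e-01  1.39e-01  3.34e+02  1.32e+02]
 [ 6.59e-01 -3.40e-01  1.40e-01  3.38e+02  1.34e+02]]
circle ((474.0072937011719, -291.982666015625), 134.14585876464844)
t 0.1 pos [ 0.1934 -0.5939  0.2082] yaw 18.0 tilt [-0.     0.001 -1.   ] q6 -0.0 F [-1.3 -0.6 -0.4] w 0.08489311068267322 shift units [23.42 -7.87  7.52] dr z units 2.68
```

Pushing post_0 around the front keeps the hand away from the drawers, so I'll do that instead.

```bash
python3 -c "
from h import *
goal((.4312,-.188,.208),25); goal((.4312,-.188,.058),25)"
```

```text
t 0.1 pos [ 0.1934 -0.5939  0.2082] yaw 18.0 tilt [-0.     0.001 -1.   ] q6 -0.0 F [-1.3 -0.6 -0.4] w 0.08489311068267322 shift units [ 17.59 -15.61   0.03] dr z units -0.81
t 0.1 pos [ 0.1934 -0.5939  0.2082] yaw 18.0 tilt [-0.     0.001 -1.   ] q6 -0.0 F [-1.3 -0.6 -0.4] w 0.08489311068267322 shift units [ 17.59 -15.61   7.53] dr z units -0.81
```

>>> arm_command(
  plan=[
    {"delta_pos": [0.98, -0.87, 0], "dr": [0, 0, 0]},
    {"delta_pos": [0.98, -0.87, 0], "dr": [0, 0, 0]},
    {"delta_pos": [0.98, -0.87, 0], "dr": [0, 0, 0]},
    {"delta_pos": [0.98, -0.87, 0], "dr": [0, 0, 0]},
    {"delta_pos": [0.98, -0.87, 0], "dr": [0, 0, 0]},
    {"delta_pos": [0.98, -0.87, 0], "dr": [0, 0, 0]},
    {"delta_pos": [0.98, -0.87, 0], "dr": [0, 0, 0]},
    {"delta_pos": [0.98, -0.87, 0], "dr": [0, 0, 0]},
  ],
  jaw=1,
  squeeze=40,
)

```text
time: 1.1
position: [0.3002, -0.4117, 0.2089]
tool_rot: [0.988, 0.157, 0.0, 0.0]
force: [-0.0, -1.0, 0.6]
gripper_width: -0.0001
grasp_force: 0.0
```

>>> arm_command(
  plan=[
    {"delta_pos": [0.98, -0.87, 0], "dr": [0, 0, 0]},
    {"delta_pos": [0.98, -0.87, 0], "dr": [0, 0, 0]},
    {"delta_pos": [0.98, -0.87, 0], "dr": [0, 0, 0]},
    {"delta_pos": [0.98, -0.87, 0], "dr": [0, 0, 0]},
    {"delta_pos": [0.98, -0.87, 0], "dr": [0, 0, 0]},
    {"delta_pos": [0.98, -0.87, 0], "dr": [0, 0, 0]},
    {"delta_pos": [0.98, -0.87, 0], "dr": [0, 0, 0]},
    {"delta_pos": [0.98, -0.87, 0], "dr": [0, 0, 0]},
  ],
)

```text
time: 2.1
position: [0.4058, -0.2308, 0.2089]
tool_rot: [0.988, 0.157, 0.0, 0.0]
force: [0.1, 0.1, 0.3]
gripper_width: 0.0002
grasp_force: 0.0
```

```bash
python3 -c "
from h import *
goal((.4312,-.188,.058),25)"
```

```text
t 2.1 pos [ 0.4058 -0.2308  0.2089] yaw 18.1 tilt [ 0. -0. -1.] q6 0.74 F [0.1 0.1 0.3] w 0.00021824848554282748 shift units [ 1.87 -1.64  7.55] dr z units -0.81
```

>>> arm_command(
  plan=[
    {"delta_pos": [0.93, -0.82, 0], "dr": [0, 0, 0]},
    {"delta_pos": [0.93, -0.82, 0], "dr": [0, 0, 0]},
    {"delta_pos": [0, 0, 1], "dr": [0, 0, -0.4]},
    {"delta_pos": [0, 0, 1], "dr": [0, 0, -0.4]},
    {"delta_pos": [0, 0, 1], "dr": [0, 0, 0]},
    {"delta_pos": [0, 0, 1], "dr": [0, 0, 0]},
    {"delta_pos": [0, 0, 1], "dr": [0, 0, 0]},
    {"delta_pos": [0, 0, 1], "dr": [0, 0, 0]},
  ],
)

```text
time: 3.1
position: [0.4306, -0.1888, 0.0884]
tool_rot: [0.976, 0.216, 0.0, 0.0]
force: [-0.2, 0.3, 1.1]
gripper_width: -0.0001
grasp_force: 0.0
```

```bash
python3 -c "
from h import *
goal((.4312,-.188,.058),25)"
```

```text
t 3.1 pos [ 0.4306 -0.1888  0.0884] yaw 24.9 tilt [ 0. -0. -1.] q6 0.72 F [-0.2  0.3  1.1] w -0.00011394216941778902 shift units [ 0.04 -0.03  1.52] dr z units -0.01
```

>>> arm_command(
  plan=[
    {"delta_pos": [0, 0, 1], "dr": [0, 0, 0]},
    {"delta_pos": [0, 0, 0.5], "dr": [0, 0, 0]},
    {"delta_pos": [-0.837, 0.063, 0], "dr": [0, 0, -1]},
    {"delta_pos": [-0.837, 0.063, 0], "dr": [0, 0, -1]},
    {"delta_pos": [-0.837, 0.063, 0], "dr": [0, 0, -1]},
    {"delta_pos": [-0.837, 0.063, 0], "dr": [0, 0, -1]},
    {"delta_pos": [-0.837, 0.063, 0], "dr": [0, 0, -1]},
    {"delta_pos": [-0.837, 0.063, 0], "dr": [0, 0, -1]},
  ],
)

```text
time: 4.1
position: [0.3689, -0.2653, 0.0593]
tool_rot: [0.784, 0.621, 0.0, 0.0]
force: [0.8, 0.2, 0.1]
gripper_width: -0.0
grasp_force: 0.0
```

```bash
python3 -c "
from h import *
s=robot.get_state(); d=s['position'][:2]-[.4785,-.2895]; print(np.hypot(*d),np.degrees(np.arctan2(d[1],d[0]))%360)
goal((.4312,-.188,.058),25)
im,D=camera('top'); cv2.imwrite('pics/t1.png',cv2.resize(im[150:290,190:390],None,fx=4,fy=4,interpolation=cv2.INTER_CUBIC))"
```

```text
0.11220893464727061 167.5504126639348
t 4.1 pos [ 0.3689 -0.2653  0.0593] yaw 76.8 tilt [ 0.001 -0.    -1.   ] q6 -0.4 F [0.8 0.2 0.1] w -2.4920547502249404e-05 shift units [4.48 2.15 0.06] dr z units 6.02
```

View pics/t1.png

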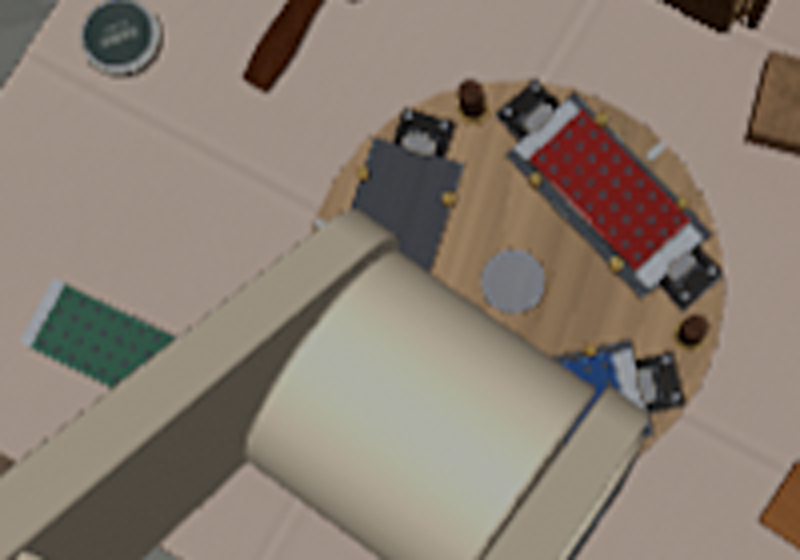

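The crop shows the disc unmoved: post_2 is at (470,98) and the red hone is where it was, while the arm covers post_0's place. I'll check from the scene camera and predict where the TCP should appear.

```bash
python3 -c "
from h import *
im,D=camera('scene'); x0,y0=210,150
s=robot.get_state(); print(s['position'])
c=cv2.resize(im[y0:y0+120,x0:x0+190],None,fx=4,fy=4,interpolation=cv2.INTER_CUBIC)
for n,X in dict(tcp=s['position'],p0=(.4053,-.2079,.074),p2=(.5855,-.2665,.074),p1=(.4442,-.3939,.074),ax=(.4785,-.2895,.038),pt=(.3473,-.3241,.033)).items():
    print(n,((proj('scene',X)-[x0,y0])*4).round())
cv2.imwrite('pics/s1.png',c)"
```

```text
[ 0.36917986 -0.26605659  0.05929524]
tcp [212. 271.]
p0 [202. 181.]
p2 [511. 112.]
p1 [477. 294.]
ax [398. 246.]
pt [247. 375.]
```

View pics/s1.png

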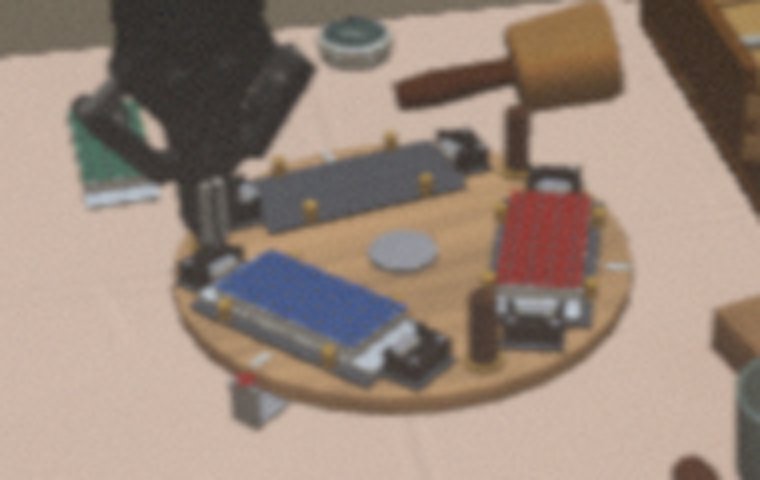

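```bash
python3 -c "
from h import *
im,D=camera('scene')
for y in range(160,275,8):
    print(y,[ (x,)+tuple((at_d('scene',210+x/4,150+y/4,D)*1000).round().astype(int)) for x in (188,196,204,212,220,236)])
"
```

```text
160 [(188, np.int64(355), np.int64(-276), np.int64(137)), (196, np.int64(360), np.int64(-276), np.int64(136)), (204, np.int64(364), np.int64(-277), np.int64(135)), (212, np.int64(371), np.int64(-273), np.int64(130)), (220, np.int64(372), np.int64(-279), np.int64(132)), (236, np.int64(380), np.int64(-281), np.int64(130))]
168 [(188, np.int64(355), np.int64(-275), np.int64(133)), (196, np.int64(359), np.int64(-277), np.int64(132)), (204, np.int64(365), np.int64(-275), np.int64(129)), (212, np.int64(371), np.int64(-272), np.int64(125)), (220, np.int64(373), np.int64(-278), np.int64(127)), (236, np.int64(498), np.int64(-104), np.int64(0))]
176 [(188, np.int64(355), np.int64(-275), np.int64(128)), (196, np.int64(358), np.int64(-277), np.int64(128)), (204, np.int64(362), np.int64(-278), np.int64(126)), (212, np.int64(371), np.int64(-272), np.int64(120)), (220, np.int64(372), np.int64(-277), np.int64(122)), (236, np.int64(489), np.int64(-116), np.int64(2))]
184 [(188, np.int64(357), np.int64(-271), np.int64(121)), (196, np.int64(359), np.int64(-275), np.int64(122)), (204, np.int64(362), np.
[... 2993 characters left out ...]
np.int64(38)), (236, np.int64(402), np.int64(-241), np.int64(42))]
264 [(188, np.int64(375), np.int64(-234), np.int64(46)), (196, np.int64(378), np.int64(-237), np.int64(46)), (204, np.int64(383), np.int64(-237), np.int64(43)), (212, np.int64(385), np.int64(-242), np.int64(45)), (220, np.int64(388), np.int64(-245), np.int64(44)), (236, np.int64(396), np.int64(-249), np.int64(43))]
272 [(188, np.int64(374), np.int64(-235), np.int64(41)), (196, np.int64(375), np.int64(-242), np.int64(44)), (204, np.int64(374), np.int64(-251), np.int64(49)), (212, np.int64(381), np.int64(-248), np.int64(44)), (220, np.int64(387), np.int64(-247), np.int64(41)), (236, np.int64(387), np.int64(-261), np.int64(48))]
```

```bash
python3 -c "
from h import *
D=np.load('pics/scene0.npy')
for (u0,u1,v0,v1) in ((305,330,235,268),(245,268,235,262)):
    Q=np.array([[*at_d('scene',u,v,D),u,v] for v in range(v0,v1) for u in range(u0,u1)])
    g=Q[(np.hypot(Q[:,0]-.193,Q[:,1]+.594)<.1)&(Q[:,2]>.1)]; g=g[np.argsort(g[:,2])]; print(len(g),g[[0,3,8,20]].round(3))
"
```

```text
537 [[ 2.05e-01 -6.41e-01  2.45e-01  3.18e+02  2.66e+02]
 [ 1.99e-01 -6.41e-01  2.46e-01  3.14e+02  2.67e+02]
 [ 2.00e-01 -6.42e-01  2.48e-01  3.15e+02  2.66e+02]
 [ 2.00e-01 -6.43e-01  2.51e-01  3.16e+02  2.65e+02]]
139 [[ 1.81e-01 -5.52e-01  2.44e-01  2.62e+02  2.43e+02]
 [ 1.78e-01 -5.54e-01  2.45e-01  2.61e+02  2.44e+02]
 [ 1.81e-01 -5.53e-01  2.46e-01  2.62e+02  2.42e+02]
 [ 1.69e-01 -5.51e-01  2.48e-01  2.54e+02  2.44e+02]]
```

The real fingertips sit about 24 mm above the reported TCP, both open and shut, so the pusher passed over the post. I'll go back along the arc and descend further.

>>> arm_command(
  plan=[
    {"delta_pos": [0.837, 0.063, 0], "dr": [0, 0, 1]},
    {"delta_pos": [0.837, 0.063, 0], "dr": [0, 0, 1]},
    {"delta_pos": [0.837, 0.063, 0], "dr": [0, 0, 1]},
    {"delta_pos": [0.837, 0.063, 0], "dr": [0, 0, 1]},
    {"delta_pos": [0.837, 0.063, 0], "dr": [0, 0, 1]},
    {"delta_pos": [0.837, 0.063, 0], "dr": [0, 0, 1]},
    {"delta_pos": [0, 0, 0.6], "dr": [0, 0, 0]},
    {"delta_pos": [0, 0, 0.6], "dr": [0, 0, 0]},
  ],
)

```text
time: 5.25
position: [0.43, -0.1893, 0.0339]
tool_rot: [0.976, 0.217, -0.0, -0.0]
force: [-0.0, -0.2, -0.4]
gripper_width: -0.0002
grasp_force: 0.0
```

>>> arm_command(
  plan=[
    {"delta_pos": [-0.837, 0.063, 0], "dr": [0, 0, -1]},
    {"delta_pos": [-0.837, 0.063, 0], "dr": [0, 0, -1]},
    {"delta_pos": [-0.837, 0.063, 0], "dr": [0, 0, -1]},
    {"delta_pos": [-0.837, 0.063, 0], "dr": [0, 0, -1]},
  ],
)

```text
time: 5.75
position: [0.3807, -0.2344, 0.034]
tool_rot: [0.868, 0.497, 0.0, -0.0]
force: [2.4, 1.1, -0.5]
gripper_width: 0.0002
grasp_force: 1.3
```

```bash
python3 -c "
from h import *
s=robot.get_state(); d=s['position'][:2]-[.4785,-.2895]; print(np.hypot(*d),np.degrees(np.arctan2(d[1],d[0]))%360)
goal((.4312,-.188,.034),25)
im,D=camera('scene'); cv2.imwrite('pics/s2.png',cv2.resize(im[150:270,210:400],None,fx=4,fy=4,interpolation=cv2.INTER_CUBIC))"
```

```text
0.11229282203501019 150.590561831021
t 5.75 pos [ 0.3807 -0.2344  0.034 ] yaw 59.6 tilt [-0.     0.001 -1.   ] q6 -0.03 F [ 2.4  1.1 -0.5] w 0.00019765999393138607 shift units [3.28 1.01 0.  ] dr z units 4.03
```

View pics/s2.png

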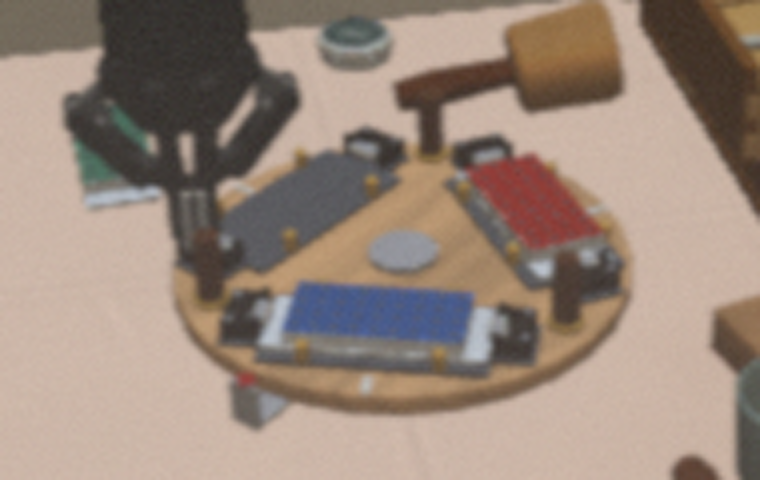

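The post is now being pushed: post_0 is at (208,265), ahead of the fingers, and the disc is turning. I'll continue.

>>> arm_command(
  plan=[
    {"delta_pos": [-0.837, 0.063, 0], "dr": [0, 0, -1]},
    {"delta_pos": [-0.837, 0.063, 0], "dr": [0, 0, -1]},
    {"delta_pos": [-0.837, 0.063, 0], "dr": [0, 0, -1]},
    {"delta_pos": [-0.837, 0.063, 0], "dr": [0, 0, -1]},
    {"delta_pos": [-0.837, 0.063, 0], "dr": [0, 0, -1]},
    {"delta_pos": [-0.837, 0.063, 0], "dr": [0, 0, -1]},
    {"delta_pos": [-0.837, 0.063, 0], "dr": [0, 0, -1]},
    {"delta_pos": [-0.837, 0.063, 0], "dr": [0, 0, -1]},
  ],
)

```text
time: 6.8
position: [0.3882, -0.3597, 0.0336]
tool_rot: [0.437, 0.9, 0.0, -0.002]
force: [-0.7, 2.9, 1.3]
gripper_width: 0.0002
grasp_force: 1.2
```

>>> arm_command(
  plan=[
    {"delta_pos": [-0.7, 0.05, 0], "dr": [0, 0, -0.85]},
    {"delta_pos": [-0.56, 0.04, 0], "dr": [0, 0, -0.67]},
    {"delta_pos": [0, 0, 0], "dr": [0, 0, 0]},
  ],
)

```text
time: 7.18
position: [0.4074, -0.378, 0.0339]
tool_rot: [0.334, 0.943, 0.0, -0.0]
force: [0.2, 0.5, 0.5]
gripper_width: 0.0
grasp_force: 0.0
```

```bash
python3 -c "
from h import *
s=robot.get_state(); d=s['position'][:2]-[.4785,-.2895]; print(np.hypot(*d),np.degrees(np.arctan2(d[1],d[0]))%360)
goal((.4312,-.188,.034),25)
im,D=camera('scene'); cv2.imwrite('pics/s3.png',cv2.resize(im[150:270,210:400],None,fx=4,fy=4,interpolation=cv2.INTER_CUBIC))
print(proj('scene',(.3473,-.3241,.033)))"
```

```text
0.1135567349795748 231.23847961294834
t 7.175 pos [ 0.4074 -0.378   0.0339] yaw 141.0 tilt [-0.001  0.001 -1.   ] q6 -1.64 F [0.2 0.5 0.5] w 5.489039670931722e-06 shift units [5.06 8.13 0.  ] dr z units 13.5
[271.69831483 243.80604258]
```

View pics/s3.png

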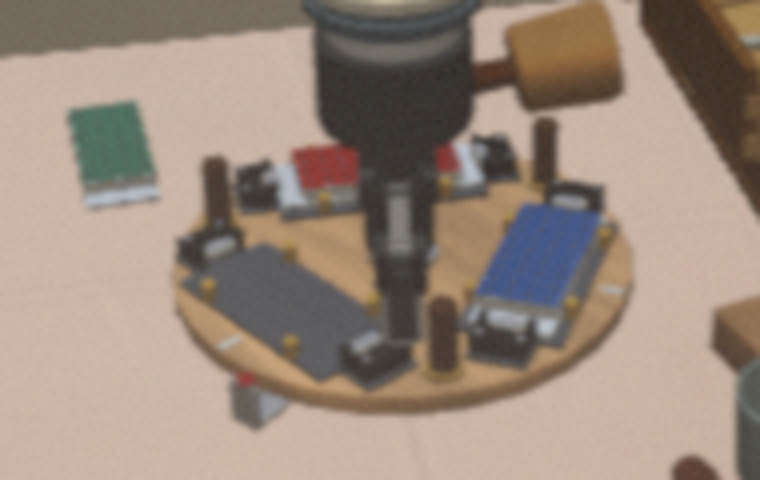

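Scene crop: post_0 is at (442,303), post_2 at (215,165), post_1 at (545,125) and the dock mark at (230,342). The pointer tip is near (258,376).

```bash
python3 -c "
from h import *
for n,(x,y,z,o) in dict(p0=(442,303,.074,60),p2=(215,163,.074,-60),p1=(545,124,.074,180),mark=(230,342,.03,0)).items():
    X=at_z('scene',210+(x-1.5)/4,150+(y-1.5)/4,z); d=X[:2]-[.4785,-.2895]; print(n,X.round(4),np.hypot(*d),(np.degrees(np.arctan2(d[1],d[0]))-o)%360)
X=at_z('scene',210+246/4,150+378/4,.033);d=X[:2]-[.4785,-.2895]; print(X,np.hypot(*d),np.degrees(np.arctan2(d[1],d[0]))%360)
"
```

```text
p0 [ 0.4262 -0.3865  0.074 ] 0.11018068022781435 181.67334728022985
p2 [ 0.4229 -0.1945  0.074 ] 0.11008287370275159 180.32825553516642
p1 [ 0.5909 -0.2889  0.074 ] 0.1124389376023773 180.32742441548257
mark [ 0.3606 -0.2893  0.03  ] 0.1178597302011249 179.90712940858384
[ 0.34558423 -0.32574673  0.033     ] 0.1377694720294427 195.25390465780117
```

>>> arm_command(
  plan=[
    {"delta_pos": [-0.59, 0.03, 0], "dr": [0, 0, -0.7]},
    {"delta_pos": [-0.5, 0.025, 0], "dr": [0, 0, -0.6]},
    {"delta_pos": [-0.33, 0.01, 0], "dr": [0, 0, -0.4]},
    {"delta_pos": [0, 0, 0], "dr": [0, 0, 0]},
    {"delta_pos": [0.3, 0, -0.5], "dr": [0, 0, 0]},
    {"delta_pos": [0, 0, -1], "dr": [0, 0, 1]},
    {"delta_pos": [0, 0, -1], "dr": [0, 0, 1]},
    {"delta_pos": [0, 0, -1], "dr": [0, 0, 1]},
  ],
)

```text
time: 8.22
position: [0.4257, -0.3901, 0.106]
tool_rot: [0.426, 0.905, 0.0, 0.0]
force: [0.8, -1.0, -0.4]
gripper_width: 0.0002
grasp_force: 0.0
```

```bash
python3 -c "
from h import *
goal((.4453,-.0431,.11),63)"
```

```text
t 8.225 pos [ 0.4257 -0.3901  0.106 ] yaw 129.5 tilt [ 0. -0. -1.] q6 -1.43 F [ 0.8 -1.  -0.4] w 0.00020885272870407412 shift units [12.76 11.8  -0.2 ] dr z units 7.74
```

>>> arm_command(
  plan=[
    {"delta_pos": [0.98, 0.91, 0], "dr": [0, 0, 0]},
    {"delta_pos": [0.98, 0.91, 0], "dr": [0, 0, 0]},
    {"delta_pos": [0.98, 0.91, 0], "dr": [0, 0, 0]},
    {"delta_pos": [0.98, 0.91, 0], "dr": [0, 0, 0]},
    {"delta_pos": [0.98, 0.91, 0], "dr": [0, 0, 0]},
    {"delta_pos": [0.98, 0.91, 0], "dr": [0, 0, 0]},
    {"delta_pos": [0.98, 0.91, 0], "dr": [0, 0, 0]},
    {"delta_pos": [0.98, 0.91, 0], "dr": [0, 0, 0]},
  ],
  jaw=0.2,
)

```text
time: 9.22
position: [0.4358, -0.1745, 0.1043]
tool_rot: [0.422, 0.906, 0.0, -0.001]
force: [1.0, 0.0, 0.3]
gripper_width: 0.0683
grasp_force: 0.0
```

>>> arm_command(
  plan=[
    {"delta_pos": [0.98, 0.91, 0], "dr": [0, 0, 0]},
    {"delta_pos": [0.98, 0.91, 0], "dr": [0, 0, 0]},
    {"delta_pos": [0.98, 0.91, 0], "dr": [0, 0, 0]},
    {"delta_pos": [0.98, 0.91, 0], "dr": [0, 0, 0]},
    {"delta_pos": [0.98, 0.91, 0], "dr": [0, 0, 0]},
    {"delta_pos": [0, 0, 0], "dr": [0, 0, 1]},
    {"delta_pos": [0, 0, 0], "dr": [0, 0, 1]},
    {"delta_pos": [0, 0, 0], "dr": [0, 0, 1]},
  ],
)

```text
time: 10.22
position: [0.4423, -0.0421, 0.1043]
tool_rot: [0.616, 0.788, -0.0, -0.001]
force: [-0.2, 1.1, -0.1]
gripper_width: 0.0683
grasp_force: 0.0
```

```bash
python3 -c "
from h import *
goal((.4453,-.0431,.0),63)
im,D=camera('top'); np.save('pics/t2.npy',D); cv2.imwrite('pics/t2.png',cv2.resize(im[165:295,255:385],None,fx=4.5,fy=4.5,interpolation=cv2.INTER_CUBIC))"
```

```text
t 10.225 pos [ 0.4423 -0.0421  0.1043] yaw 104.0 tilt [-0.001  0.    -1.   ] q6 -0.34 F [-0.2  1.1 -0.1] w 0.06826930358202751 shift units [-0.09  0.14  5.21] dr z units 4.77
```

View pics/t2.png

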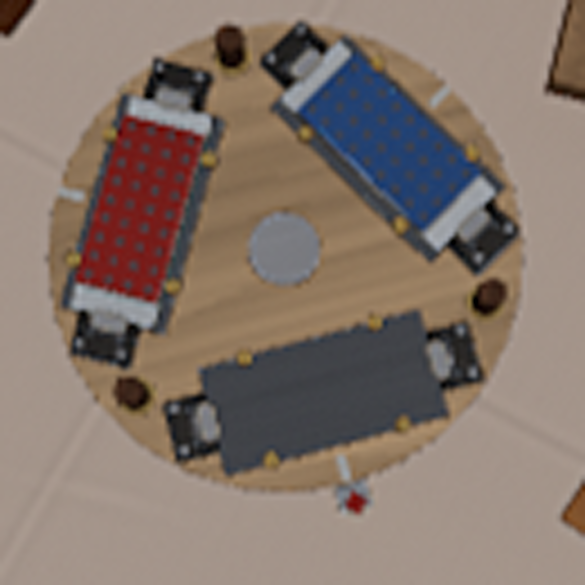

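The empty dock is now at the front. In this crop its white line is at (344,468), the pointer at (352,495), and the pins at (245,358), (375,322), (403,423) and (271,460). The hub is at (285,249), and the posts are at (230,46), (131,392) and (490,295).

```bash
python3 -c "
from h import *
P=lambda x,y,z:at_z('top',255+(x-1.75)/4.5,165+(y-1.75)/4.5,z)
posts=np.array([P(490,293,.074),P(131,390,.074),P(231,44,.074)]); c=posts.mean(0); print('axis',c, P(285,249,.038))
for X,o in zip(posts,(60,-60,180)):
    d=X-c; print(np.hypot(d[0],d[1]),(np.degrees(np.arctan2(d[1],d[0]))-o)%360)
pins=np.array([P(245,357,.0465),P(375,321,.0465),P(403,422,.0465),P(271,459,.0465)]); print('dock c pins',pins.mean(0)); 
e=pins[0]+pins[3]-pins[1]-pins[2]; print('dock y dir',np.degrees(np.arctan2(e[1],e[0])), np.linalg.norm(e)/2)
n=np.array([P(200,424,.048),P(446,353,.048)]); e=n[0]-n[1]; print('catches',n.mean(0),np.degrees(np.arctan2(e[1],e[0])),np.linalg.norm(e))
for nm,a in dict(mark=(344,468,.03),ptr=(352,495,.033)).items():
    X=P(*a);d=X-c; print(nm,X,np.hypot(d[0],d[1]),np.degrees(np.arctan2(d[1],d[0]))%360)
D=np.load('pics/t2.npy'); print('floor z',np.median([at_d('top',255+x/4.5,165+y/4.5,D)[2] for x in range(290,370,6) for y in range(370,420,6)]))
"
```

```text
axis [ 0.47907632 -0.29045237  0.074     ] [ 0.48011299 -0.29040754  0.038     ]
0.10966559196058359 194.48129565045807
0.10987774891026103 194.10708593037285
0.1091503533518738 194.19756316244857
dock c pins [ 0.40369794 -0.30988576  0.0465    ]
dock y dir 104.71551951080949 0.07148476939491824
catches [ 0.40411328 -0.30979898  0.048     ] 105.24539554681041 0.13438575129061142
mark [ 0.36332364 -0.32014136  0.03      ] 0.11949946035838936 194.38548751058087
ptr [ 0.34913115 -0.32403945  0.033     ] 0.1342156455068212 194.4921337659975
floor z 0.03368505469852989
```

The dock is in line at 194.4° against the pointer's 194.5°. Next I'll turn to the plate's yaw and come down part way.

>>> arm_command(
  plan=[
    {"delta_pos": [-0.09, 0.14, 0.5], "dr": [0, 0, 0]},
    {"delta_pos": [0, 0, 1], "dr": [0, 0, 1]},
    {"delta_pos": [0, 0, 1], "dr": [0, 0, 1]},
    {"delta_pos": [0, 0, 1], "dr": [0, 0, 1]},
    {"delta_pos": [0, 0, 1], "dr": [0, 0, 1]},
    {"delta_pos": [0, 0, 1], "dr": [0, 0, 0.77]},
    {"delta_pos": [0, 0, 0], "dr": [0, 0, 0]},
  ],
)

```text
time: 11.15
position: [0.4454, -0.044, -0.0068]
tool_rot: [0.851, 0.525, -0.001, -0.001]
force: [-0.3, 0.4, -0.0]
gripper_width: 0.0682
grasp_force: 0.0
```

```bash
python3 -c "
from h import *
goal((.4455,-.0425,-.024),63)
im,D=camera('scene'); u,v=proj('scene',(.4455,-.0425,.014)); print(u,v); u,v=int(u),int(v)
cv2.imwrite('pics/s4.png',cv2.resize(im[v-50:v+40,u-60:u+60],None,fx=6,fy=6,interpolation=cv2.INTER_CUBIC)); np.save('pics/s4.npy',D); print(u-60,v-50)"
```

```text
t 11.15 pos [ 0.4454 -0.044  -0.0068] yaw 63.4 tilt [-0.004  0.    -1.   ] q6 0.36 F [-0.3  0.4 -0. ] w 0.06823562715992053 shift units [ 0.07 -0.03  0.86] dr z units 0.04
237.59693928207344 185.18838785697506
177 135
```

View pics/s4.png

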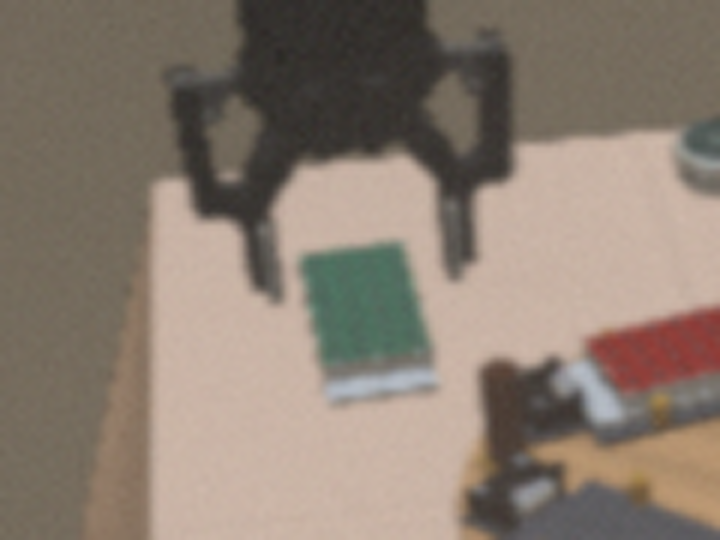

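The fingers straddle the plate, with tips at (272,298) and (457,275) and the plate between. Now I'll measure the tip height from depth.

```bash
python3 -c "
from h import *
D=np.load('pics/s4.npy')
for x0,x1,y0,y1 in ((250,285,260,303),(440,478,240,285)):
    Q=np.array([at_d('scene',177+x/6,135+y/6,D) for x in range(x0,x1,3) for y in range(y0,y1,3)])
    g=Q[(np.hypot(Q[:,0]-.445,Q[:,1]+.043)<.07)&(Q[:,2]>.008)]; g=g[np.argsort(g[:,2])]; print(len(g),(g[[0,2,5,10,20]]*1000).round(1))
"
```

```text
124 [[410.1 -33.2  23.5]
 [410.5 -32.7  24.6]
 [405.5 -34.   25.7]
 [404.3 -34.   27.6]
 [404.2 -30.2  30.3]]
126 [[477.7 -67.7  25.8]
 [476.1 -70.   26. ]
 [477.  -71.   26. ]
 [478.4 -58.   27.4]
 [479.3 -57.   29.5]]
```

>>> arm_command(
  plan=[
    {"delta_pos": [0.07, -0.03, 0.4], "dr": [0, 0, 0.04]},
    {"delta_pos": [0, 0, 0.3], "dr": [0, 0, 0]},
    {"delta_pos": [0, 0, 0.17], "dr": [0, 0, 0]},
    {"delta_pos": [0, 0, 0], "dr": [0, 0, 0]},
  ],
)

```text
time: 11.7
position: [0.4474, -0.0428, -0.0228]
tool_rot: [0.853, 0.521, -0.0, -0.0]
force: [-0.5, -0.7, -0.4]
gripper_width: 0.068
grasp_force: 0.0
```

>>> arm_command(
  plan=[
    {"delta_pos": [0, 0, 0], "dr": [0, 0, 0]},
    {"delta_pos": [0, 0, 0], "dr": [0, 0, 0]},
    {"delta_pos": [0, 0, 0], "dr": [0, 0, 0]},
    {"delta_pos": [0, 0, 0], "dr": [0, 0, 0]},
  ],
  jaw=1,
  squeeze=50,
)

```text
time: 12.2
position: [0.4475, -0.0428, -0.0222]
tool_rot: [0.853, 0.521, 0.0, 0.0]
force: [-1.2, -0.2, 5.6]
gripper_width: 0.0451
grasp_force: 51.2
```

>>> arm_command(
  plan=[
    {"delta_pos": [0, 0, -0.4], "dr": [0, 0, 0]},
    {"delta_pos": [0, 0, -0.8], "dr": [0, 0, 0]},
    {"delta_pos": [0, 0, -1], "dr": [0, 0, 0]},
    {"delta_pos": [0, 0, -1], "dr": [0, 0, 0]},
    {"delta_pos": [0, 0, -1], "dr": [0, 0, 0]},
    {"delta_pos": [0, 0, -1], "dr": [0, 0, 0]},
    {"delta_pos": [0, 0, 0], "dr": [0, 0, 0]},
  ],
)

```text
time: 13.08
position: [0.4486, -0.0429, 0.0828]
tool_rot: [0.853, 0.521, 0.001, 0.001]
force: [-0.5, 1.3, -2.5]
gripper_width: 0.0447
grasp_force: 51.7
```

```bash
python3 -c "
from h import *
goal((.4037,-.3099,.08),104.7); print(robot.get_state()['grasp_force'])"
```

```text
t 13.075 pos [ 0.4486 -0.0429  0.0828] yaw 62.8 tilt [ 0.003 -0.    -1.   ] q6 0.38 F [-0.5  1.3 -2.5] w 0.044722806885759754 shift units [-12.9    4.1    0.14] dr z units -4.87
51.657377779483795
```

>>> arm_command(
  plan=[
    {"delta_pos": [-0.92, 0.293, 0], "dr": [0, 0, 0]},
    {"delta_pos": [-0.92, 0.293, 0], "dr": [0, 0, 0]},
    {"delta_pos": [-0.92, 0.293, 0], "dr": [0, 0, 0]},
    {"delta_pos": [-0.92, 0.293, 0], "dr": [0, 0, 0]},
    {"delta_pos": [-0.92, 0.293, 0], "dr": [0, 0, 0]},
    {"delta_pos": [-0.92, 0.293, 0], "dr": [0, 0, 0]},
    {"delta_pos": [-0.92, 0.293, 0], "dr": [0, 0, 0]},
    {"delta_pos": [-0.92, 0.293, 0], "dr": [0, 0, 0]},
  ],
)

```text
time: 14.08
position: [0.4212, -0.1955, 0.0805]
tool_rot: [0.854, 0.521, -0.0, -0.0]
force: [-0.5, -0.1, -1.1]
gripper_width: 0.0447
grasp_force: 51.6
```

>>> arm_command(
  plan=[
    {"delta_pos": [-0.92, 0.293, 0], "dr": [0, 0, 0]},
    {"delta_pos": [-0.92, 0.293, 0], "dr": [0, 0, 0]},
    {"delta_pos": [-0.92, 0.293, 0], "dr": [0, 0, 0]},
    {"delta_pos": [-0.92, 0.293, 0], "dr": [0, 0, 0]},
    {"delta_pos": [-0.92, 0.293, 0], "dr": [0, 0, 0]},
    {"delta_pos": [-0.92, 0.293, 0], "dr": [0, 0, 0]},
  ],
)

```text
time: 14.82
position: [0.4025, -0.3105, 0.0812]
tool_rot: [0.853, 0.521, -0.0, -0.0]
force: [-1.0, -0.1, -1.4]
gripper_width: 0.0448
grasp_force: 51.6
```

>>> arm_command(
  plan=[
    {"delta_pos": [0, 0, 0], "dr": [0, 0, -0.98]},
    {"delta_pos": [0, 0, 0], "dr": [0, 0, -0.98]},
    {"delta_pos": [0, 0, 0], "dr": [0, 0, -0.98]},
    {"delta_pos": [0, 0, 0], "dr": [0, 0, -0.98]},
    {"delta_pos": [0, 0, 0], "dr": [0, 0, -0.95]},
    {"delta_pos": [0, 0, 0], "dr": [0, 0, 0]},
  ],
)

```text
time: 15.58
position: [0.4027, -0.3099, 0.0813]
tool_rot: [0.612, 0.791, 0.0, 0.0]
force: [0.4, -0.1, -1.3]
gripper_width: 0.0445
grasp_force: 51.6
```

```bash
python3 -c "
from h import *
goal((.4037,-.3099,.035),104.7); print(robot.get_state()['grasp_force'])
im,D=camera('scene'); np.save('pics/s5.npy',D); cv2.imwrite('pics/s5f.png',im)
hsv=cv2.cvtColor(im,cv2.COLOR_BGR2HSV); m=cv2.inRange(hsv,(65,90,30),(95,255,255)); m[:150]=0;m[280:]=0;m[:,:210]=0;m[:,380:]=0
n,l,s,c=cv2.connectedComponentsWithStats(m); 
for k in range(1,n):
  if s[k][4]>40:
    Q=np.array([at_d('scene',u,v,D) for v,u in np.argwhere(l==k)]); print(s[k],c[k],np.median(Q,0)); 
im,D=camera('top'); cv2.imwrite('pics/t5.png',im); np.save('pics/t5.npy',D)
hsv=cv2.cvtColor(im,cv2.COLOR_BGR2HSV); m=cv2.inRange(hsv,(65,90,30),(95,255,255)); print([s_ for s_ in cv2.connectedComponentsWithStats(m[160:300,240:400].copy())[2] if s_[4]>20])
"
```

```text
t 15.575 pos [ 0.4027 -0.3099  0.0813] yaw 104.6 tilt [ 0. -0. -1.] q6 -0.91 F [ 0.4 -0.1 -1.3] w 0.044456011642898884 shift units [-0.01  0.05  2.32] dr z units -0.01
51.604766473174095
[array([    0,     0,   160,   140, 22365], dtype=int32), array([66, 95, 11, 10, 35], dtype=int32)]
```

>>> arm_command(
  plan=[
    {"delta_pos": [0, 0.04, 0.8], "dr": [0, 0, 0]},
    {"delta_pos": [0, 0, 0.8], "dr": [0, 0, 0]},
    {"delta_pos": [0, 0, 0.56], "dr": [0, 0, 0]},
    {"delta_pos": [0, 0, 0], "dr": [0, 0, 0]},
  ],
)

```text
time: 16.18
position: [0.4027, -0.3086, 0.0368]
tool_rot: [0.611, 0.792, -0.0, -0.001]
force: [-0.9, -1.1, -1.2]
gripper_width: 0.0445
grasp_force: 51.6
```

```bash
python3 -c "
from h import *
goal((.4037,-.3099,.035),104.7)
im,D=camera('scene'); np.save('pics/s6.npy',D)
u,v=proj('scene',(.4037,-.3099,.045)).astype(int); print(u,v)
a=im[v-40:v+40,u-45:u+45]; 
b=cv2.resize(a,None,fx=6,fy=6,interpolation=cv2.INTER_CUBIC)
im2,D2=camera('top'); np.save('pics/t6.npy',D2); U,V=proj('top',(.4037,-.3099,.045)).astype(int); print(U,V)
c=cv2.resize(im2[V-32:V+28,U-35:U+35],None,fx=3.6,fy=3.6,interpolation=cv2.INTER_CUBIC)
o=np.zeros((480,800,3),np.uint8); o[:480,:540]=b; o[:c.shape[0],542:542+c.shape[1]]=c
cv2.imwrite('pics/f6.png',cv2.convertScaleAbs(o,alpha=1.4,beta=15)); print(u-45,v-40,U-35,V-32)"
```

```text
t 16.175 pos [ 0.4027 -0.3086  0.0368] yaw 104.7 tilt [-0.002  0.002 -1.   ] q6 -0.91 F [-0.9 -1.1 -1.2] w 0.044522356559095026 shift units [-0.08  0.03  0.09] dr z units -0.01
288 225
326 251
243 185 291 219
```

View pics/f6.png

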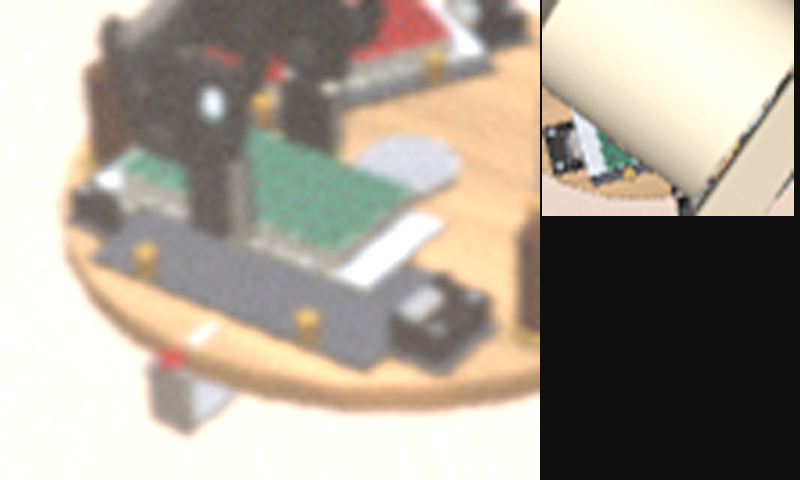

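The plate hovers over the dock. In this crop its right tab corners are about (372,287) and (443,225), and its face corners are (332,250) and (410,188). The outer pin tops are at (147,248) and (308,313), and the right catch nose is at (425,300).

```bash
python3 -c "
from h import *
P=lambda x,y,z:at_z('scene',243+(x-2.5)/6,185+(y-2.5)/6,z)
D=np.load('pics/s6.npy')
print('face z',np.median([at_d('scene',243+x/6,185+y/6,D)[2] for x,y in ((300,190),(320,210),(340,200),(350,225),(300,215),(380,195))]))
th=np.radians(194.4); ex=-np.array([np.cos(th),np.sin(th)]); ey=np.array([-ex[1],ex[0]]); C=np.array([.4037,-.3099])
f=lambda X:((X[:2]-C)@np.c_[ex,ey]*1000).round(1)
for n,a in dict(pinL=(147,248,.0465),pinR=(308,314,.0465),tabn=(372,287,.063),tabf=(443,225,.063),facen=(332,250,.073),facef=(410,188,.073),nose=(425,300,.0455),mark=(203,333,.03)).items(): print(n,f(P(*a)))
s=robot.get_state(); print('tcp',f(s['position']))
# top view: green pixels and depth
"
```

```text
face z 0.07313267015185693
pinL [-27.8  36.4]
pinR [-28.4 -35.3]
tabn [-22.  -58.4]
tabf [ 21.5 -57.3]
facen [-23.2 -43. ]
facef [ 22.  -43.2]
nose [  1.3 -63.3]
mark [-39.7   3. ]
tcp [0.  0.7]
```

```bash
python3 -c "
from h import *
th=np.radians(194.4); ex=-np.array([np.cos(th),np.sin(th)]); ey=np.array([-ex[1],ex[0]]); C=np.array([.4037,-.3099])
im,D=camera('scene'); im2,_=camera('top')
def prof(name,img,x,z,ys):
    uv=np.array([proj(name,(*(C+ex*x/1e3+ey*y/1e3),z)) for y in ys],np.float32)
    return cv2.remap(img,uv[:,0].reshape(1,-1),uv[:,1].reshape(1,-1),cv2.INTER_LINEAR)[0]
for x in (-12,0,12):
    print('scene face x',x); ys=np.arange(-36,-56,-2.); print([(int(y),*map(int,p)) for y,p in zip(ys,prof('scene',im,x,.0735,ys))])
    ys=np.arange(-50,-70,-1.5); print(' tab',[(y,int(p.sum())) for y,p in zip(ys,prof('scene',im,x,.0635,ys))])
for x in (-18,-10,0):
    ys=np.arange(36,56,2.);print('top face x',x,[(int(y),*map(int,p)) for y,p in zip(ys,prof('top',im2,x,.0735,ys))])
    ys=np.arange(50,70,1.5); print(' tab',[(y,int(p.sum())) for y,p in zip(ys,prof('top',im2,x,.0635,ys))])
"
```

```text
scene face x -12
[(-36, 95, 108, 81), (-38, 94, 107, 81), (-40, 96, 109, 82), (-42, 103, 118, 91), (-44, 107, 122, 103), (-46, 106, 118, 110), (-48, 104, 112, 112), (-50, 121, 124, 127), (-52, 151, 148, 145), (-54, 177, 171, 165)]
 tab [(np.float64(-50.0), 567), (np.float64(-51.5), 570), (np.float64(-53.0), 562), (np.float64(-54.5), 533), (np.float64(-56.0), 480), (np.float64(-57.5), 410), (np.float64(-59.0), 352), (np.float64(-60.5), 312), (np.float64(-62.0), 289), (np.float64(-63.5), 284), (np.float64(-65.0), 284), (np.float64(-66.5), 281), (np.float64(-68.0), 284), (np.float64(-69.5), 291)]
scene face x 0
[(-36, 94, 108, 81), (-38, 94, 107, 80), (-40, 95, 109, 80), (-42, 95, 111, 84), (-44, 93, 108, 89), (-46, 95, 106, 98), (-48, 99, 107, 107), (-50, 114, 117, 119), (-52, 140, 137, 137), (-54, 171, 166, 161)]
 tab [(np.float64(-50.0), 566), (np.float64(-51.5), 564), (np.float64(-53.0), 556), (np.float64(-54.5), 528), (np.float64(-56.0), 489), (np.float64(-57.5), 434), (np.float64(-59.0), 384), (np.float64(-60.5), 378), (np.float64(-62.0), 395), (np.float64(-63.5), 428), (np.float6
[... 1677 characters left out ...]
0), 350), (np.float64(63.5), 325), (np.float64(65.0), 292), (np.float64(66.5), 247), (np.float64(68.0), 196), (np.float64(69.5), 176)]
top face x 0 [(36, 100, 114, 122), (38, 94, 107, 115), (40, 87, 100, 109), (42, 79, 91, 99), (44, 68, 79, 80), (46, 61, 76, 52), (48, 87, 95, 75), (50, 128, 127, 119), (52, 156, 150, 147), (54, 158, 152, 149)]
 tab [(np.float64(50.0), 360), (np.float64(51.5), 442), (np.float64(53.0), 458), (np.float64(54.5), 460), (np.float64(56.0), 457), (np.float64(57.5), 464), (np.float64(59.0), 468), (np.float64(60.5), 397), (np.float64(62.0), 355), (np.float64(63.5), 346), (np.float64(65.0), 348), (np.float64(66.5), 341), (np.float64(68.0), 306), (np.float64(69.5), 240)]
```

>>> arm_command(
  plan=[
    {"delta_pos": [-0.065, 0.01, 0], "dr": [0, 0, 0]},
    {"delta_pos": [0, 0, 0.25], "dr": [0, 0, 0]},
    {"delta_pos": [0, 0, 0.25], "dr": [0, 0, 0]},
    {"delta_pos": [0, 0, 0.2], "dr": [0, 0, 0]},
    {"delta_pos": [0, 0, 0], "dr": [0, 0, 0]},
    {"delta_pos": [0, 0, 0], "dr": [0, 0, 0]},
  ],
)

```text
time: 17.12
position: [0.4041, -0.3104, 0.0241]
tool_rot: [0.611, 0.792, 0.0, -0.0]
force: [-0.5, 0.5, -0.8]
gripper_width: 0.0445
grasp_force: 51.6
```

>>> arm_command(
  plan=[
    {"delta_pos": [0, 0, 0.1], "dr": [0, 0, 0]},
    {"delta_pos": [0, 0, 0.05], "dr": [0, 0, 0]},
    {"delta_pos": [0, 0, 0], "dr": [0, 0, 0]},
    {"delta_pos": [0, 0, 0], "dr": [0, 0, 0]},
  ],
)

```text
time: 17.62
position: [0.4042, -0.3105, 0.0214]
tool_rot: [0.611, 0.792, 0.0, 0.0]
force: [-0.8, 1.1, 2.7]
gripper_width: 0.0447
grasp_force: 52.1
```

>>> arm_command(
  plan=[
    {"delta_pos": [0, 0, 0.1], "dr": [0, 0, 0]},
    {"delta_pos": [0, 0, 0.05], "dr": [0, 0, 0]},
    {"delta_pos": [0, 0, 0], "dr": [0, 0, 0]},
  ],
)

```text
time: 18.0
position: [0.4043, -0.3105, 0.0181]
tool_rot: [0.611, 0.792, 0.0, 0.0]
force: [1.6, 0.9, 0.0]
gripper_width: 0.0446
grasp_force: 51.8
```

>>> arm_command(
  plan=[
    {"delta_pos": [0, 0, 0.1], "dr": [0, 0, 0]},
    {"delta_pos": [0, 0, 0.05], "dr": [0, 0, 0]},
    {"delta_pos": [0, 0, 0], "dr": [0, 0, 0]},
  ],
)

```text
time: 18.38
position: [0.4038, -0.3102, 0.0148]
tool_rot: [0.611, 0.792, 0.0, -0.0]
force: [1.0, 0.6, -2.1]
gripper_width: 0.0444
grasp_force: 51.5
```

>>> arm_command(
  plan=[
    {"delta_pos": [0, 0, 0.1], "dr": [0, 0, 0]},
    {"delta_pos": [0, 0, 0.08], "dr": [0, 0, 0]},
    {"delta_pos": [0, 0, 0], "dr": [0, 0, 0]},
  ],
)

```text
time: 18.75
position: [0.4038, -0.3104, 0.0118]
tool_rot: [0.611, 0.792, -0.0, -0.0]
force: [-2.0, 2.2, 4.0]
gripper_width: 0.0444
grasp_force: 52.6
```

>>> arm_command(
  plan=[
    {"delta_pos": [0, 0, 0.05], "dr": [0, 0, 0]},
    {"delta_pos": [0, 0, 0.05], "dr": [0, 0, 0]},
    {"delta_pos": [0, 0, 0], "dr": [0, 0, 0]},
  ],
)

```text
time: 19.12
position: [0.4039, -0.3106, 0.0116]
tool_rot: [0.611, 0.792, -0.0, 0.0]
force: [-9.5, 5.5, 32.7]
gripper_width: 0.0448
grasp_force: 56.0
```

```bash
python3 -c "
from h import *
goal((.4037,-.3099,.0118),104.7)
im,D=camera('scene')
th=np.radians(194.4); ex=-np.array([np.cos(th),np.sin(th)]); ey=np.array([-ex[1],ex[0]]); C=np.array([.4037,-.3099])
for y in (-44,-40,-36,-30,-24,-18,28,36,42):
  for x in (-15,0,15):
    u,v=proj('scene',(*(C+ex*x/1e3+ey*y/1e3),.048)); X=at_d('scene',u,v,D); print(y,x,(X[2]*1000).round(1),end=' | ')
"
```

```text
t 19.125 pos [ 0.4039 -0.3106  0.0116] yaw 104.7 tilt [-0. -0. -1.] q6 -0.91 F [-9.5  5.5 32.7] w 0.04481236853855815 shift units [ 0.04 -0.   -0.01] dr z units 0.01
-44 -15 48.2 | -44 0 49.3 | -44 15 48.3 | -40 -15 49.3 | -40 0 49.9 | -40 15 48.7 | -36 -15 48.1 | -36 0 50.4 | -36 15 48.6 | -30 -15 45.7 | -30 0 48.6 | -30 15 48.5 | -24 -15 50.5 | -24 0 49.4 | -24 15 49.2 | -18 -15 46.6 | -18 0 49.8 | -18 15 49.9 | 28 -15 50.5 | 28 0 91.1 | 28 15 90.6 | 36 -15 49.4 | 36 0 97.9 | 36 15 87.7 | 42 -15 52.3 | 42 0 92.4 | 42 15 102.4 |
```

>>> arm_command(
  plan=[
    {"delta_pos": [0, 0, -0.1], "dr": [0, 0, 0]},
    {"delta_pos": [0, 0, 0], "dr": [0, 0, 0]},
  ],
)

```text
time: 19.42
position: [0.4038, -0.3103, 0.0118]
tool_rot: [0.611, 0.792, -0.0, -0.0]
force: [-2.0, 1.6, 7.6]
gripper_width: 0.0444
grasp_force: 54.5
```

>>> arm_command(
  plan=[
    {"delta_pos": [0, 0, 0], "dr": [0, 0, 0]},
    {"delta_pos": [0, 0, 0], "dr": [0, 0, 0]},
    {"delta_pos": [0, 0, 0], "dr": [0, 0, 0]},
    {"delta_pos": [0, 0, -0.5], "dr": [0, 0, 0]},
    {"delta_pos": [0, 0, -1], "dr": [0, 0, 0]},
    {"delta_pos": [0, 0, -1], "dr": [0, 0, 0]},
    {"delta_pos": [0, 0, -1], "dr": [0, 0, 0]},
    {"delta_pos": [0, 0, 0], "dr": [0, 0, 0]},
  ],
  jaw=0.25,
)

```text
time: 20.42
position: [0.4051, -0.3112, 0.0833]
tool_rot: [0.611, 0.792, 0.0, 0.002]
force: [-0.6, -0.3, -0.6]
gripper_width: 0.0639
grasp_force: 0.0
```

```bash
cat > chk.py <<'E'
from h import *
th=np.radians(194.4); ex=-np.array([np.cos(th),np.sin(th)]); ey=np.array([-ex[1],ex[0]]); C=np.array([.4037,-.3099])
im,D=camera('scene'); Ds=[D]+[camera('scene')[1] for _ in range(4)]; D=np.median(Ds,0)
g=[]
for y in range(-42,43,4):
  for x in range(-16,17,4):
    u,v=proj('scene',(*(C+ex*x/1e3+ey*y/1e3),.048)); X=at_d('scene',u,v,D)
    if abs(X[2]-.05)<.012: q=(X[:2]-C)@np.c_[ex,ey]; g.append([q[0],q[1],X[2]])
g=np.array(g); c=np.linalg.lstsq(np.c_[g[:,:2],np.ones(len(g))],g[:,2],rcond=None)[0]; print('n',len(g),'slopes x,y',c[:2],'z',c[2], 'ends z',c[2]+c[1]*.06,c[2]-c[1]*.06)
h=np.array([at_d('scene',*proj('scene',X),D)[2] for X in [(.48+.01*i,-.29+.01*j,.038) for i in(-1,0,1) for j in (-1,0,1)]]); print('hub z (38)',np.median(h))
E
python3 chk.py; python3 -c "
from h import *
goal((.4037,-.3099,.0118),104.7)"
```

```text
n 198 slopes x,y [-0.00950984  0.00178356] z 0.04877645960320096 ends z 0.04888347349933827 0.048669445707063656
hub z (38) 0.038396743379849996
t 20.675 pos [ 0.4036 -0.31    0.0808] yaw 104.7 tilt [-0.001  0.001 -1.   ] q6 -0.91 F [ 0.   0.3 -0.1] w 0.06375866073222378 shift units [0.   0.01 3.45] dr z units -0.0
```

The plate reads level, with its face at about 48.4 mm after hub correction, so it is seated. I'll back away and check the alignment from the top camera.

>>> arm_command(
  plan=[
    {"delta_pos": [0, 0, -1], "dr": [0, 0, 0]},
    {"delta_pos": [1, 0, -1], "dr": [0, 0, 0]},
    {"delta_pos": [1, 0, 0], "dr": [0, 0, 0]},
    {"delta_pos": [1, 0, 0], "dr": [0, 0, 0]},
    {"delta_pos": [1, 0, 0], "dr": [0, 0, 0]},
    {"delta_pos": [1, 0, 0], "dr": [0, 0, 0]},
    {"delta_pos": [1, 0, 0], "dr": [0, 0, 0]},
    {"delta_pos": [1, 0, 0], "dr": [0, 0, 0]},
  ],
)

```text
time: 21.68
position: [0.3682, -0.1737, 0.1216]
tool_rot: [0.611, 0.792, 0.0, 0.0]
force: [-0.3, -0.0, 0.1]
gripper_width: 0.064
grasp_force: 0.0
```

>>> arm_command(
  plan=[
    {"delta_pos": [1, 0, 0], "dr": [0, 0, 0]},
    {"delta_pos": [1, 0, 0], "dr": [0, 0, 0]},
    {"delta_pos": [1, 0, 0], "dr": [0, 0, 0]},
    {"delta_pos": [1, 0, 0], "dr": [0, 0, 0]},
    {"delta_pos": [1, 0, 0], "dr": [0, 0, 0]},
    {"delta_pos": [0, 0, 0], "dr": [0, 0, 0]},
  ],
)

```text
time: 22.42
position: [0.3427, -0.0771, 0.1216]
tool_rot: [0.61, 0.792, -0.0, -0.0]
force: [-0.4, 0.6, -0.9]
gripper_width: 0.0648
grasp_force: 0.0
```

```bash
python3 chk.py; python3 - <<'E'
from h import *
im,D=camera('top'); Ds=np.median([D]+[camera('top')[1] for _ in range(6)],0)
hsv=cv2.cvtColor(im,cv2.COLOR_BGR2HSV)
def face(lo,hi,nm):
    m=cv2.inRange(hsv,lo,hi); k=np.zeros_like(m); k[165:295,255:385]=m[165:295,255:385]
    k=cv2.morphologyEx(k,cv2.MORPH_OPEN,np.ones((2,2)))
    n,l,s,_=cv2.connectedComponentsWithStats(k); i=1+np.argmax(s[1:,4]); pts=np.argwhere(l==i)
    W=np.array([at_z('top',u,v,.048) for v,u in pts]); Z=np.array([at_d('top',u,v,Ds)[2] for v,u in pts])
    d=W[:,:2]-[.479,-.2905]; r=cv2.minAreaRect((W[:,:2]*1000).astype(np.float32)); c=np.array(r[0])/1000-[.479,-.2905]
    q=np.c_[W[:,:2]-W[:,:2].mean(0),np.ones(len(W))]; f=np.linalg.lstsq(q,Z,rcond=None)[0]
    print(nm,len(W),'centre',r[0],'ang',r[2],'size',r[1],'polar',np.hypot(*c),np.degrees(np.arctan2(c[1],c[0]))%360,'z',np.median(Z),'slopes',f[:2])
face((65,90,30),(95,255,255),'green'); face((105,110,40),(125,255,255),'blue')
b=hsv.copy(); b[...,0]=(b[...,0]+90)%180; hsv=b; face((80,120,40),(100,255,255),'red')
E
```

```text
n 198 slopes x,y [-0.00757467  0.00016425] z 0.04888433646463024 ends z 0.04889419154623416 0.048874481383026316
hub z (38) 0.038425048335903766
green 486 centre (401.9501037597656, -311.5714416503906) ang 14.122916221618652 size (42.99066162109375, 91.64874267578125) polar 0.07987923487275461 195.29513988345764 z 0.047805518190338514 slopes [-0.00096215 -0.00197394]
blue 622 centre (534.4811401367188, -349.6283874511719) ang 44.50689697265625 size (93.68171691894531, 45.77833938598633) polar 0.08108219973240816 313.17727738765757 z 0.04800040293701491 slopes [-0.01745766  0.02254696]
red 542 centre (499.3516845703125, -215.11297607421875) ang 74.15721130371094 size (45.44343566894531, 93.46470642089844) polar 0.07808581459673586 74.89241678502528 z 0.047742394518485554 slopes [0.01255679 0.05341941]
```

```bash
python3 -c "
from station import robot
print(robot.job_done())"
```

```text
the job is handed in; nothing more can be done
None
```

I handed the job in at about 23 s: the green plate sits level in its dock at the same height as the blue and red hones, and the dock's white line is at the pointer to within about 1°. I didn't check directly that the catches closed, and the judge's result was not shown.

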